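# Run a used hub-gear shifter through its clicks and leave it in fourth

### The job

Check the seven-speed trigger shifter on the used handlebar: with its rear thumb lever click it up, one gear per push, to the top gear, then with its front release lever let it back down one click at a time, letting it rest a moment in each gear, and leave it in fourth, the gear the hub cable is set in. Feel for each click with light finger pressure, never forcing a lever hard against its stop, let the levers spring back, and leave the other things on the bench where they are.

Things in the scene. Friction and masses are not known exactly. Their poses are not given: they have to be found in the camera images.
- bar_stand: Fixed stand clamping a used flat handlebar, 680 mm long, 22 mm thick. Origin on the bench under the bar's middle; x forwards from the rider (-x) side, y along the bar to the rider's left. Bar axis 165 mm up. Clamp head 60 mm long, to 203 mm up. Rubber grips, radius 19 mm, on the outer 118 mm; beside them at y = +-211 mm brake lever clamps, blades in front of the grips to x = 67 mm.
- shifter_axis (a point): On the bar's axis, 92 mm right of the stand's middle, axes as the stand's. The shifter is clamped under the bar about here: black round housing, radius 31 mm, 13 to 36 mm below the bar axis, clamp band 50 mm to its right. NOT MEASURED: it was clamped up to 14 mm off this point along the bar and rolled up to 11 deg about the bar, either way, and the levers with it: feel for them.
- thumb_level (a point): Nominal centre of the thumb (upshift) paddle at rest, shifter neither slid nor rolled: behind the bar, (-51, -36, -32) mm from shifter_axis, stand's axes. Black upright paddle 24 mm along the line from the pivot (upright through shifter_axis), 6 thick, 19 tall, radius 62 mm; really up to 10 mm higher or lower. Pushed on its left face, forwards and right: first along (0.57, -0.82, 0).
- release_level (a point): Nominal centre of the release (downshift) paddle at rest: before the bar, (49, -34, -37) mm from shifter_axis, stand's axes. Black upright paddle 17 mm along the line from the pivot, 6 thick, 20 tall, radius 60 mm; really up to 10 mm higher or lower. Pushed on its left face, backwards and right: first along (-0.57, -0.82, 0). Either pushed side is free for 55 mm, and down to the bench's small things.
- gear (a joint): Needle angle, rad: black needle on the housing's white dial before the bar, seven marks 16 deg apart. 0 = first (needle to the right); each gear adds 0.279 to the left; fourth 0.838 (straight ahead), seventh 1.676. Either lever: 2 N spring, 8 mm idle, catches (5 to 8 N), clicks one gear near 18 mm, hard stop at 20 mm; bears 13 N. It must spring right back before the next push. Solid in the end gears.
- hex_key: Loose L-shaped hex key, dark steel, 6 mm thick, 90 mm by 30 mm, lying under the bar's right half. Leave alone.
- parts_tray: Loose aluminium tray with screws, 85 x 62 x 20 mm, under the bar's right half. Leave alone.
- price_card: Loose blank price card on a clear foot, 75 mm wide, 54 mm tall, by the bar's left half. Leave alone.
- perfume: Loose amber glass perfume bottle, 42 x 55 mm, 103 mm tall. Leave alone.
- perfume_box: Loose blue carton, 45 x 60 mm, 105 mm tall. Leave alone.
- wallet: Loose black wallet, 90 x 110 x 25 mm. Leave alone.
- watch_stand: Loose wooden stand with a wristwatch on a cushion, 60 x 70 mm, 110 mm tall. Leave alone.

How it is judged (in metres and radians):
On the way, in this order (a step that is already met when the one before it is completed fails the run):
1. clicked up to the top gear, seventh (value of joint gear between 1.5917 and 1.7593 rad), for 0.2 s.
2. let back one click, resting in sixth (value of joint gear between 1.3125 and 1.48 rad), for 0.2 s.
3. let back another click, resting in fifth (value of joint gear between 1.0332 and 1.2008 rad), for 0.2 s.
At the end, for the whole second after the job is handed in: The needle rests in fourth gear (within 5 deg of its mark), and the robot no longer touches the handlebar, its levers or the stand (value of joint gear between 0.754 and 0.9215 rad and contact force between each of the arm, the fingers and bar_stand below 0.1 N).
It fails at once if a lever, the bar or the stand is pushed with more than 14 N (contact force between any of the fingers, the arm and bar_stand above 14 N).
It fails at once if another thing on the bench is shifted more than 15 mm (distance of any of hex_key, parts_tray, price_card, perfume, perfume_box, wallet, watch_stand from where it was at the start of the episode above 0.015 m).
It also fails if it takes over 72 s, if anything falls off the work surface, if the arm or the gripper's body presses on something with over 40 N, if the wrist force passes 120 N, or if a joint passes its speed limit or range.

### The arm

A 7-joint arm with a two-finger parallel gripper is mounted at the origin on the work surface. World frame = base frame: x ahead of the robot, y to its left, z up, the work surface at z = 0. Lengths are in mm, angles in rad, forces in N, time in s.
With the tool pointing down it reaches from about 425 to 950 mm from the base axis. Payload 4.7 kg.
Tool frame: the origin (TCP) lies between the finger pads; the fingertips stand 8 mm ahead of it and the grasp point (between the pads) lies 11 mm behind it; z points along the fingers, y is the direction in which the jaws open and shut (so a half turn about z gives the same grasp; the last joint's range is limited). The gripper opens to 85 mm and grips with 20 to 120 N. Pads are 22 mm wide; open, the fingers measure 114 mm over their backs; the gripper's body (76 mm by 85 mm) begins 54 mm behind the grasp point. The pads swing forward as they close: fully open they stand 13 mm farther back than shut.
Start: joints at [-1.26, 0.469, -0.049, 1.532, 0.024, 1.141, -0.082], TCP at [224.937, 636.436, 239.335] pointing down, gripper open.
Joint ranges: [-2.59, 2.59], [-0.33, 1.99], [-1.39, 1.29], [0.1, 2.45], [-1.04, 4.18], [0.21, 1.99], [-2.66, 2.66]. Speed limits (rad/s): [2.57, 2.57, 3.14, 3.14, 3.14, 3.14, 3.14].

### API

Orientations are given as a rotation vector (axis times angle).
In Python, from station import manip gives the robot as it stands.
- The arm moves only by the tool servo_tool, never from a script. Its argument "targets" is a list of rows, each a list of 2 entries, a list of its own where there are three numbers: the shift along the world's x, y, z in cm, then the turn about the world's z in rad. In form: [[[dx, dy, dz], turn], ...]. A call has exactly 5 rows; each row is the pose to reach, as a shift and turn from the pose commanded when the call began; what a row does not reach only later rows make up. A row lasts 1/12 s, in which the tool goes at most 41.7 mm and 7.16 degrees, less where a joint would pass 70% of its speed; a pose out of reach is approached as far as the arm can. A call with a gripper value outside its range is refused whole. "gripper" is the closure, from -1 (fully open) to 1 (shut), set as the call begins (left out, the last holds). The fingers move at their own pace and stop on an object; the grip force is fixed at half the most. Time passes only in rows, so rows that repeat a pose let the fingers close, or fill a call up. It gives the time, the measured TCP pose, the force and the opening at its end, in the units of the state.
- manip.sense(): the state, without advancing time (a new reading comes with each control period).
- manip.capture(name): name is "side" or "top" or "wrist"; returns the picture (384x512x3 uint8, red, green, blue); there is no depth.
- manip.camera_info(name): a dict with "mtx" (3x3 intrinsics, pixels), "rvec" (rotation vector, rad) and "tvec" (3), from world to camera coordinates, as OpenCV has them. Camera axes: x right, y down, z forward; pixel columns grow to the right and rows downward; lengths in mm; the calibration is good to about 2 mm. The wrist camera is an equidistant fisheye: a pixel r from the principal point sees the ray r / f radians off the axis. A picture is of the moment at which its call begins: read the wrist's pose just before it. camera_info takes no time and is no camera call; for the wrist camera it gives the pose at the moment of the call.
- manip.hand_in(): hands the job in, once; it reports no verdict.
Trained networks look in the newest picture that a camera, given by its name, has taken for a name from the list of things; names that differ only in an ending like _2 or _b are one class to them, and where a whole thing is asked for, a point or a joint stands for the part that bears it (a point fixed in the world has none). Each returns a list of dicts, best first, with "p" (0 to 1); they miss things now and then, are a little off and sometimes report something else, mostly with a low value. They report only what shows in the picture. A call takes as long as a camera call.
- manip.silhouettes(camera, name): "mask" (384x512 bool, what is visible of it) and "point" ([column, row] in pixels, amid what is visible of it).
The state is a dict: "clock": time; "joints": joint angles; "dq": joint speeds; "effort": joint torques, N m; "tool_pos": TCP position; "tcp_rot": TCP orientation; "wrist_force": force on the tool from outside, world axes, zero at the start; "torque": the same for the moment, N m; "width": opening from 0.0 (shut) to 1.0 (fully open).
Only numpy, scipy, OpenCV 4.12 (cv2) and the standard library are available. Lean on these libraries where they do the work, as an engineer would, in place of code of your own. Each camera call takes 0.05 s, during which the arm holds its last target.

## Working session

There is one attempt and no reset: what is moved stays moved. The work goes in short steps, Python scripts to look and compute and a tool call to move; the robot and the scene stay as the last step left them, time stands still between calls to the robot, and variables do not carry over. Pictures are saved under pics/ and viewed, and the job is handed in when it is done.

Besides the shell and the picture viewer there is one more tool, called as name(argument=value, ...) on one line, values as JSON. servo_tool: Moves the arm, as the interface text tells. Its arguments: {"type":"object","properties":{"targets":{"type":"array"},"gripper":{"type":"number"}},"required":["targets"]}

```bash
ls; mkdir -p pics
python3 - <<'E'
from station import manip
import cv2
s=manip.sense(); print(s)
for n in ("side","top","wrist"):
    im=manip.capture(n); cv2.imwrite(f"pics/{n}0.png",im[:,:,::-1])
    i=manip.camera_info(n); print(n,i)
    if n!="wrist":
        for o in ("bar_stand","shifter_axis"):
            try:
                for d in manip.silhouettes(n,o)[:2]: print(n,o,d["p"],d["point"],d["mask"].sum())
            except Exception as e: print(e)
E
```

```text
pics
{'clock': 0.0, 'joints': array([-1.25992065,  0.46945477, -0.0486243 ,  1.53372149,  0.02410506,
        1.14099686, -0.0823028 ]), 'dq': array([ 0.00035418,  0.00045913, -0.00033844,  0.00028291, -0.00123947,
       -0.00024925, -0.00048464]), 'effort': array([ 2.29265243e-04, -5.10292482e+01, -4.65466431e-02, -2.37713921e+01,
        1.06253353e-02,  7.33068591e-03, -1.64027904e-05]), 'tool_pos': array([224.74145555, 635.86896995, 238.2408488 ]), 'tcp_rot': array([-0.53101905, -3.0961109 ,  0.00310332]), 'wrist_force': array([-0.72912135, -0.12073093, -0.66879281]), 'torque': array([-0.0257288 ,  0.00436555,  0.05675119]), 'width': 1.0035822505691294}
side {'mtx': array([[375.07407549,   0.        , 262.30188755],
       [  0.        , 375.07407549, 188.85700328],
       [  0.        ,   0.        ,   1.        ]]), 'rvec': array([ 0.2858377 , -2.87462534,  1.00841342]), 'tvec': array([ 508.58679877,  153.92552032, 1112.08693708])}
side bar_stand 0.59 [238.2, 217.5] 4955
side shifter_axis 0.8 [233.4, 218.8] 5058
top {'mtx': array([[369.25814564,   0.        , 251.46516485],
       [  0.        , 369.25814564, 189.66590958],
       [  0.        ,   0.        ,   1.        ]]), 'rvec': array([ 2.12373979, -2.15819752,  0.10530654]), 'tvec': array([  16.5162    ,  529.31134366, 1215.47720106])}
top bar_stand 0.98 [240.8, 175.8] 3838
top shifter_axis 0.67 [239.8, 173.5] 3536
top shifter_axis 0.65 [155.8, 142.3] 396
wrist {'mtx': array([[297.31863964,   0.        , 258.33705391],
       [  0.        , 297.31863964, 192.40532968],
       [  0.        ,   0.        ,   1.        ]]), 'rvec': array([-2.36334597, -1.67141897, -0.24322003]), 'tvec': array([-675.74677883,  -37.36194611,  378.88657551])}
```

View pics/side0.png

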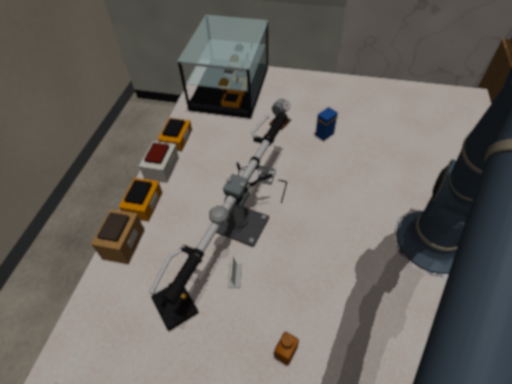

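View pics/top0.png

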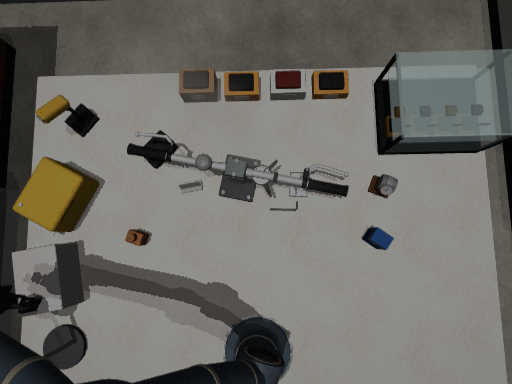

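View pics/wrist0.png

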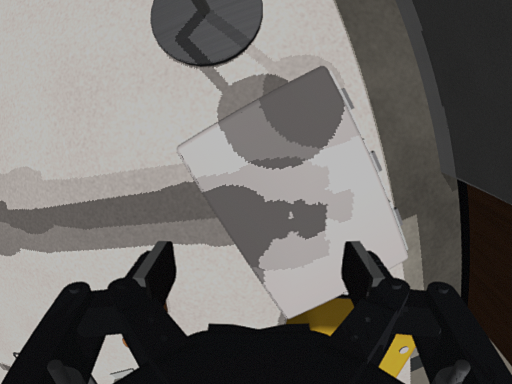

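Run:
```python
import cv2
a=cv2.imread("pics/top0.png")[120:220,110:370]
cv2.imwrite("pics/topz.png",cv2.resize(a,None,fx=3,fy=3,interpolation=cv2.INTER_CUBIC))
a=cv2.imread("pics/side0.png")[85:335,140:310]
cv2.imwrite("pics/sidez.png",cv2.resize(a,None,fx=2.4,fy=2.4,interpolation=cv2.INTER_CUBIC))
```

```text
(no output)
```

View pics/topz.png

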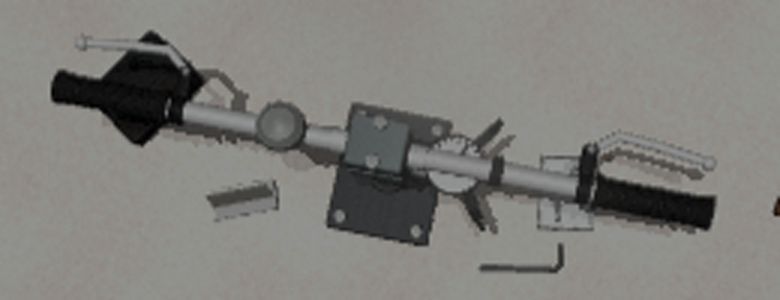

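View pics/sidez.png

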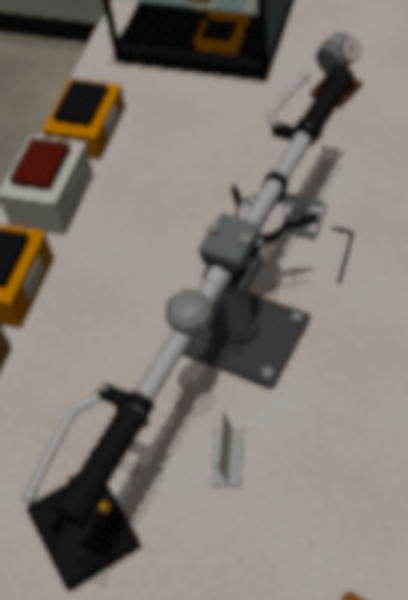

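```bash
cat > h.py <<'E'
import numpy as np, cv2, pickle,os
def ray(i,px):
    K=i["mtx"];R=cv2.Rodrigues(np.array(i["rvec"]))[0];t=np.array(i["tvec"])
    d=np.array([(px[0]-K[0,2])/K[0,0],(px[1]-K[1,2])/K[1,1],1.]);return -R.T@t,R.T@d
def onz(i,px,z):
    c,d=ray(i,px);return c+d*(z-c[2])/d[2]
def proj(i,P,fish=False):
    R=cv2.Rodrigues(np.array(i["rvec"]))[0];p=np.atleast_2d(P)@R.T+np.array(i["tvec"])
    K=i["mtx"]
    if fish:
        r=np.hypot(p[:,0],p[:,1]);th=np.arctan2(r,p[:,2]);q=p[:,:2]/r[:,None]*th[:,None]
    else:q=p[:,:2]/p[:,2:]
    return q*K[0,0]+K[:2,2]
E
python3 - <<'E'
from h import *
from station import manip
t=manip.camera_info("top");s=manip.camera_info("side")
z=lambda u,v:(110+(u+.5)/3-.5,120+(v+.5)/3-.5)
L=onz(t,z(52,86),165);R=onz(t,z(715,211),165)
print(L,R,np.linalg.norm(L-R),(L+R)/2)
u=(L-R)/np.linalg.norm(L-R);print(u,np.arctan2(-u[0],u[1]))
# clamp head top corners at z 203
for p in [(354,103),(410,120),(402,176),(347,163)]:print(onz(t,z(*p),203))
# base plate holes z~8
for p in [(339,216),(416,228),(437,129)]:print(onz(t,z(*p),8))
zs=lambda u,v:(140+(u+.5)/2.4-.5,85+(v+.5)/2.4-.5)
print(onz(s,zs(340,75),165),onz(s,zs(85,492),165))
E
```

```text
[648.95097302 388.85546611 165.        ] [ 506.34643244 -285.69540056  165.        ] 689.4598804325611 [577.64870273  51.58003277 165.        ]
[0.20683515 0.97837581 0.        ] -0.2083390514720696
[615.61470828  72.17712006 203.        ]
[597.34541926  16.98459916 203.        ]
[541.65801635  25.510046   203.        ]
[555.60891637  79.41877452 203.        ]
[527.71369357 108.58324806   8.        ]
[512.21914836  19.85975013   8.        ]
[627.57335245  -6.07511811   8.        ]
[ 510.61842159 -277.87703221  165.        ] [645.37749425 358.61841384 165.        ]
```

servo_tool(targets=[[[1.2,-3.6,0.5],0.03],[[2.4,-7.3,1],0.06],[[3.6,-11,1.5],0.09],[[4.8,-14.6,2],0.12],[[6,-18.2,2],0.13]], gripper=1)

```text
clock: 0.77
tool_pos: [285.6, 453.1, 260.3]
tcp_rot: [0.327, 3.124, 0.003]
wrist_force: [0.5, 0.6, -0.3]
width: 0.3
```

servo_tool(targets=[[[1.2,-3.6,0],0],[[2.4,-7.3,0],0],[[3.6,-11,0],0],[[4.8,-14.6,0],0],[[6,-18.2,0],0]])

```text
clock: 1.18
tool_pos: [345.2, 270.5, 259.6]
tcp_rot: [0.329, 3.124, 0.001]
wrist_force: [1.4, -0.1, 1.0]
width: 0.002
```

servo_tool(targets=[[[1.2,-3.6,0],0],[[2.4,-7.3,0],0],[[3.6,-11,0],0],[[4.8,-14.6,0],0],[[6,-18.2,0],0]])

```text
clock: 1.6
tool_pos: [405.1, 88.5, 259.7]
tcp_rot: [0.329, 3.123, 0.001]
wrist_force: [0.0, 0.1, 0.0]
width: -0.001
```

servo_tool(targets=[[[1,-3.6,0],0],[[2,-7,0],0],[[3,-10,0],0],[[4,-13,0],0],[[4.5,-15,0],0]])

```text
clock: 2.02
tool_pos: [450.6, -62.8, 259.8]
tcp_rot: [0.334, 3.122, -0.001]
wrist_force: [0.5, -0.3, 1.1]
width: 0.001
```

Run:
```python
from h import *
from station import manip
im=manip.capture("wrist"); cv2.imwrite("pics/w1.png",im[:,:,::-1])
i=manip.camera_info("wrist");R=cv2.Rodrigues(i["rvec"])[0];print(-R.T@i["tvec"],R[2]);print(manip.sense()["tool_pos"])
pickle.dump(i,open("w1.pkl","wb"))
for o in ("bar_stand","shifter_axis","thumb_level","release_level","gear"):
    for d in manip.silhouettes("wrist",o)[:2]: print(o,d["p"],d["point"],d["mask"].sum())
```

```text
[380.26173008 -49.14764461 394.03960653] [ 0.28128163 -0.06457664 -0.95745   ]
[451.0017885  -66.08249641 259.97431404]
bar_stand 0.63 [356.1, 267.6] 15048
shifter_axis 0.82 [364.5, 265.2] 15055
thumb_level 0.67 [360.1, 263.6] 15660
release_level 0.79 [362.5, 264.3] 15542
```

View pics/w1.png

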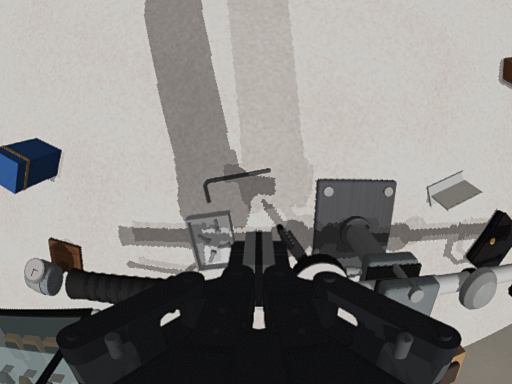

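servo_tool(targets=[[[4,-0.5,0.5],0],[[8,-1,1],0],[[12,-1.5,1],0],[[16,-2,1],0],[[20,-2.5,1],0]])

```text
clock: 2.73
tool_pos: [651.8, -82.3, 269.1]
tcp_rot: [-0.323, -3.124, -0.002]
wrist_force: [0.7, 0.6, 0.0]
width: 0.001
```

servo_tool(targets=[[[2,0,0],0],[[2,0,0],0],[[2,0,0],0],[[2,0,0],0],[[2,0,0],0]])

```text
clock: 3.15
tool_pos: [668.9, -83.9, 269.6]
tcp_rot: [-0.328, -3.124, -0.001]
wrist_force: [0.5, 0.0, -0.2]
width: 0.004
```

Run:
```python
from h import *
from station import manip
im=manip.capture("wrist"); cv2.imwrite("pics/w2.png",im[:,:,::-1])
i=manip.camera_info("wrist");R=cv2.Rodrigues(i["rvec"])[0];print(-R.T@i["tvec"],R[2]);print(manip.sense()["tool_pos"])
pickle.dump(i,open("w2.pkl","wb"))
cv2.imwrite("pics/w2z.png",cv2.resize(im[100:300,140:400,::-1],None,fx=3,fy=3,interpolation=cv2.INTER_CUBIC))
```

```text
[598.35849269 -68.25248246 404.11018831] [ 0.27956217 -0.05865613 -0.95833421]
[668.89833143 -84.11690327 269.82096171]
```

View pics/w2.png

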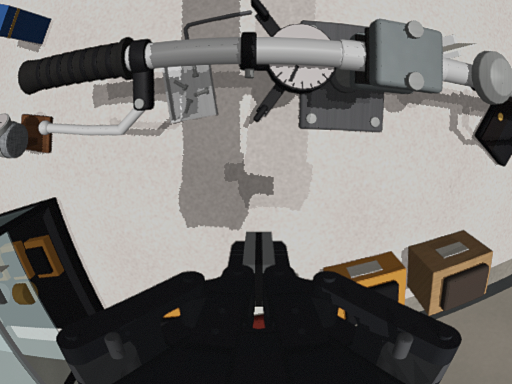

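View pics/w2z.png

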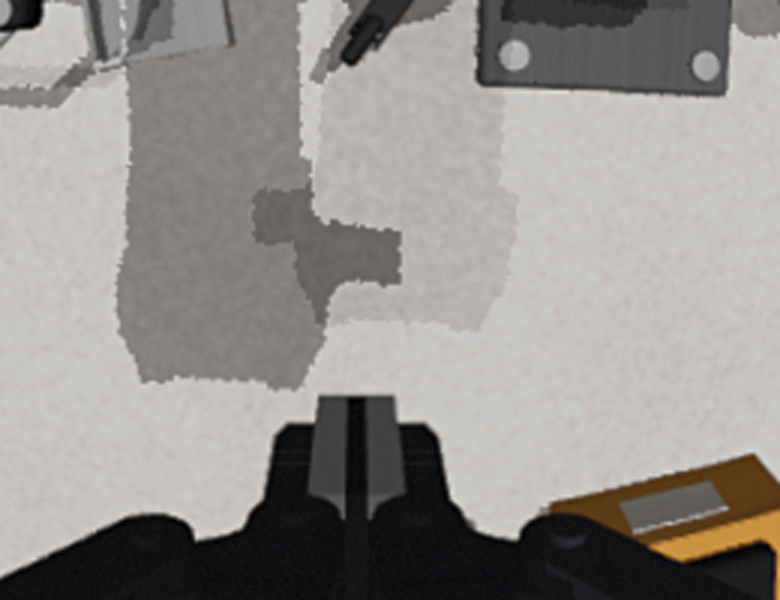

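```bash
cat >> h.py <<'E'
def ortho(im,i,z,x0,x1,y0,y1,s=3,fish=True):
    # rows: x1 down to x0 ; cols: y1 to y0
    xs=np.arange(x1,x0,-1/s);ys=np.arange(y1,y0,-1/s)
    Y,X=np.meshgrid(ys,xs);P=np.stack([X,Y,np.full_like(X,z)],-1).reshape(-1,3)
    uv=proj(i,P,fish).astype(np.float32).reshape(X.shape+(2,))
    return cv2.remap(im,uv[...,0],uv[...,1],cv2.INTER_CUBIC)
E
python3 - <<'E'
from h import *
i=pickle.load(open("w2.pkl","rb"));im=cv2.imread("pics/w2.png")
o=ortho(im,i,165,480,660,-160,100,3)
cv2.imwrite("pics/o165.png",o)
o=ortho(im,i,150,480,640,-150,20,4)
cv2.imwrite("pics/o150.png",o)
E
```

```text
(no output)
```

View pics/o165.png

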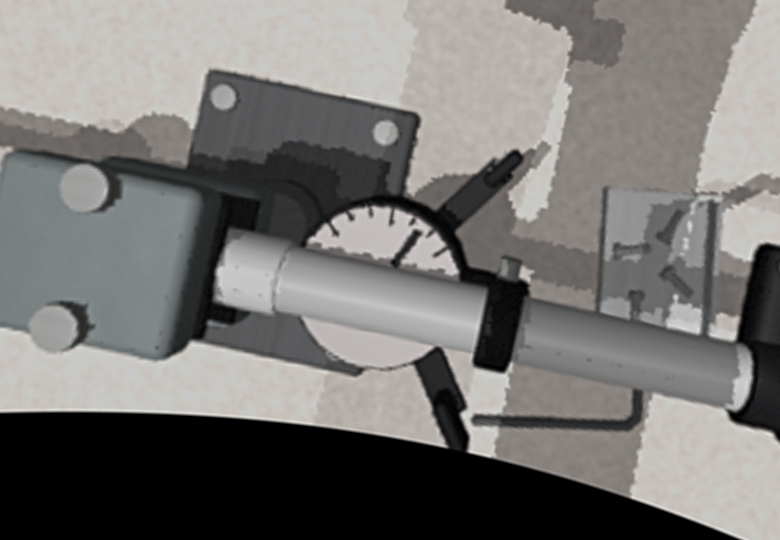

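View pics/o150.png

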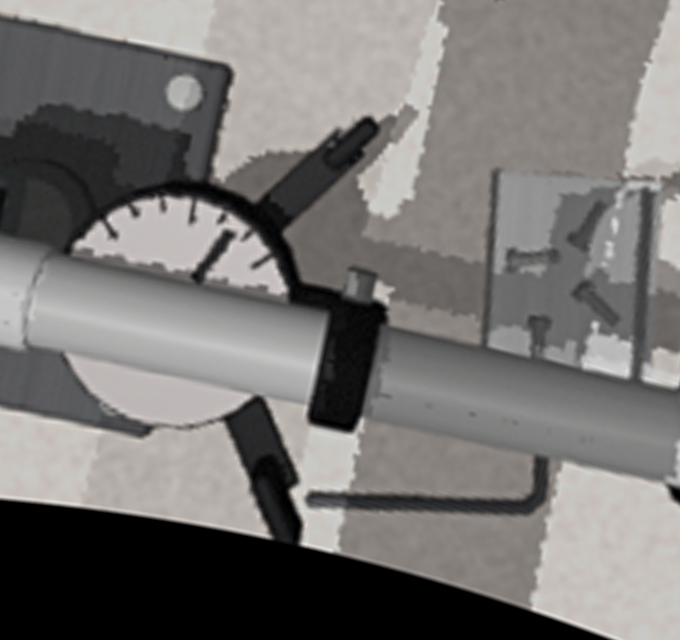

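Run:
```python
from h import *
i=pickle.load(open("w2.pkl","rb"));im=cv2.imread("pics/w2.png")
o=ortho(im,i,150,535,605,-70,20,8)
cv2.imwrite("pics/oz.png",o)
cv2.imwrite("pics/rz.png",cv2.resize(im[10:110,240:360],None,fx=6,fy=6,interpolation=cv2.INTER_CUBIC))
```

```text
(no output)
```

View pics/oz.png

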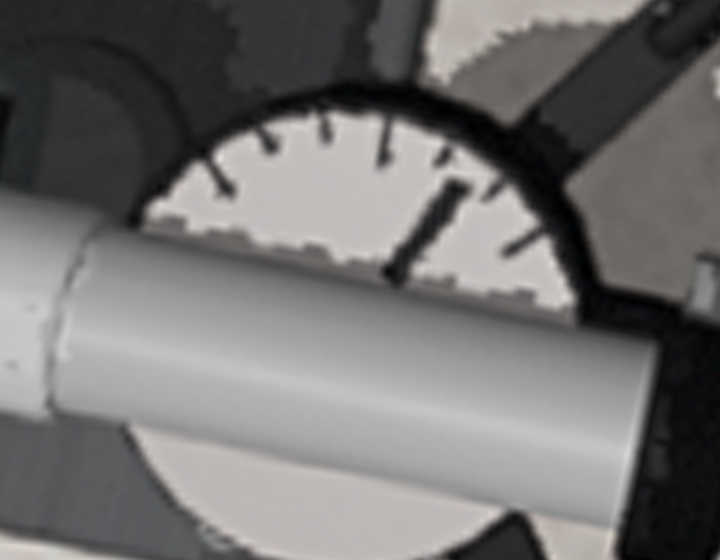

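View pics/rz.png

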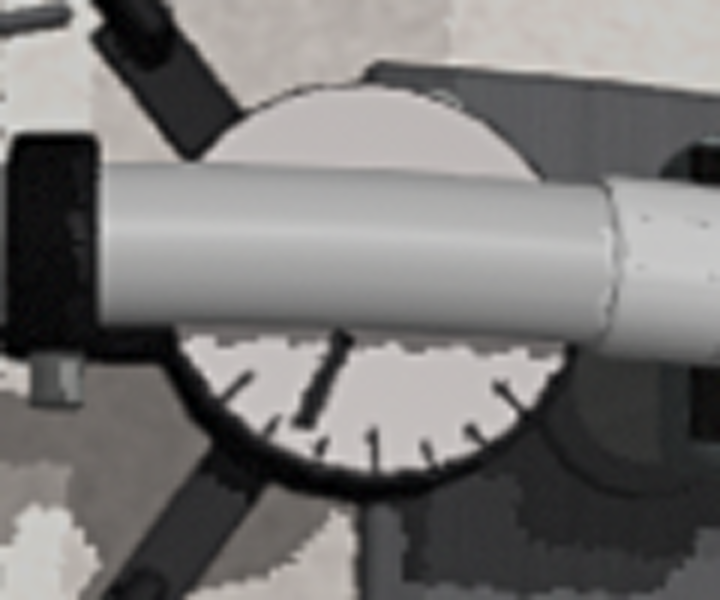

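Run:
```python
from h import *
P=np.array([(143,222),(200,150),(290,112),(365,100),(430,120),(510,165),(555,215),(580,300),(128,425),(170,490),(215,530)],float)
A=np.c_[2*P,np.ones(len(P))];s=np.linalg.lstsq(A,(P**2).sum(1),rcond=None)[0]
c=s[:2];r=np.sqrt(s[2]+c@c);print(c,r,r/8, "world x,y",605-c[1]/8,20-c[0]/8, np.hypot(*(P-c).T)-r)
for n,p in dict(m1=(523,243),m2=(495,187),m3=(443,155),m4=(385,140),m5=(325,125),m6=(265,138),m7=(222,178),nt=(458,188),nb=(395,270)).items():
    d=np.array(p)-c;print(n,np.degrees(np.arctan2(d[0],-d[1])),np.hypot(*d)/8)
i=pickle.load(open("w2.pkl","rb"));im=cv2.imread("pics/w2.png")
# bar edges in ortho165: pts (col,row) /3 from y1=100,x1=660 ; upper & lower edges
```

```text
[348.47762106 336.97992788] 235.7792564943452 29.47240706179315 world x,y 562.8775090150958 -23.559702632968317 [-0.31920346  2.98233461 -3.32366909  1.77594809 -3.99015543  0.15839309
  4.07610785 -1.32216657  1.61896272 -0.68479954 -1.10283338]
m1 61.697630874890685 24.777222274751125
m2 44.33189732891962 26.209130772916897
m3 27.447861628201643 25.632978718433808
m4 10.504023304320198 25.0421445238045
m5 -6.319978485974509 26.65951064890402
m6 -22.759406036283043 26.972649607196793
m7 -38.504254703860965 25.394144901689078
nt 36.32141227912573 23.11323024764367
nb 34.7827596329762 10.193933919704728
```

Run:
```python
from h import *
from station import manip
im=manip.capture("side");cv2.imwrite("pics/s2.png",im[:,:,::-1])
cv2.imwrite("pics/s2z.png",cv2.resize(im[90:290,150:400,::-1],None,fx=3,fy=3,interpolation=cv2.INTER_CUBIC))
i=pickle.load(open("w2.pkl","rb"));R=cv2.Rodrigues(i["rvec"])[0];C=-R.T@i["tvec"];K=i["mtx"]
T=np.array([668.9,-84.1,269.8]);ty=np.array([.207,.978,0]);tx=np.array([.978,-.207,0])
for px in [(58,335),(455,335),(180,272),(340,272),(112,275),(405,275),(230,232),(288,232)]:
    d=np.array(px)-K[:2,2];r=np.hypot(*d);th=r/K[0,0];v=R.T@np.r_[np.sin(th)*d/r,np.cos(th)]
    for h in (0,20,40,60,80):
        z=T[2]-8+h;P=C+v*(z-C[2])/v[2]-T;print(px,h,round(P@tx,1),round(P@ty,1),end=" | ")
    print()
```

```text
(58, 335) 0 90.1 -160.9 | (58, 335) 20 67.3 -138.1 | (58, 335) 40 44.4 -115.4 | (58, 335) 60 21.6 -92.7 | (58, 335) 80 -1.2 -69.9 | 
(455, 335) 0 89.5 158.4 | (455, 335) 20 66.7 136.2 | (455, 335) 40 44.0 114.1 | (455, 335) 60 21.3 92.0 | (455, 335) 80 -1.4 69.8 | 
(180, 272) 0 17.6 -43.9 | (180, 272) 20 5.0 -37.6 | (180, 272) 40 -7.7 -31.3 | (180, 272) 60 -20.3 -25.0 | (180, 272) 80 -32.9 -18.7 | 
(340, 272) 0 17.8 47.8 | (340, 272) 20 5.2 41.2 | (340, 272) 40 -7.5 34.6 | (340, 272) 60 -20.2 28.0 | (340, 272) 80 -32.8 21.4 | 
(112, 275) 0 23.2 -89.4 | (112, 275) 20 9.8 -76.7 | (112, 275) 40 -3.6 -64.0 | (112, 275) 60 -17.0 -51.3 | (112, 275) 80 -30.5 -38.6 | 
(405, 275) 0 23.5 91.6 | (405, 275) 20 10.1 78.9 | (405, 275) 40 -3.4 66.1 | (405, 275) 60 -16.9 53.4 | (405, 275) 80 -30.3 40.6 | 
(230, 232) 0 -8.2 -13.9 | (230, 232) 20 -17.2 -11.8 | (230, 232) 40 -26.2 -9.8 | (230, 232) 60 -35.2 -7.7 | (230, 232) 80 -44.2 -5.6 | 
(288, 232) 0 -8.2 16.5 | (288, 232) 20 -17.2 14.3 | (288, 232) 40 -26.2 12.1 | (288, 232) 60 -35.2 9.9 | (288, 232) 80 -44.2 7.7 |
```

View pics/s2z.png

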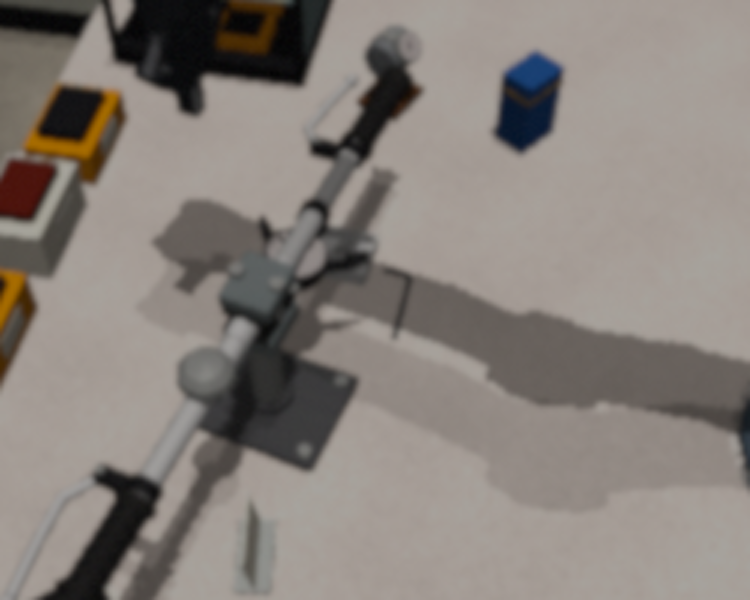

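servo_tool(targets=[[[-3.8,1.4,0],0],[[-7.6,2.8,0],0],[[-11.4,4.2,0],0],[[-15,5.6,0],0],[[-17.9,6.6,0],0]])

```text
clock: 3.67
tool_pos: [487.5, -17.5, 269.3]
tcp_rot: [-0.327, -3.123, -0.002]
wrist_force: [0.1, 0.4, 0.2]
width: 0.002
```

servo_tool(targets=[[[0,0,-2],0],[[0,0,-5],0],[[0,0,-8],0],[[0,0,-10],0],[[0,0,-10],0]])

```text
clock: 4.08
tool_pos: [487.4, -18.3, 166.3]
tcp_rot: [-0.328, -3.117, 0.002]
wrist_force: [-1.1, -0.3, -0.3]
width: 0.002
```

servo_tool(targets=[[[0,0,-1.5],0],[[0,0,-3],0],[[0,0,-4.5],0],[[0,0,-4.5],0],[[0,0,-4.5],0]])

```text
clock: 4.5
tool_pos: [491.1, -18.6, 125.3]
tcp_rot: [0.329, 3.124, 0.001]
wrist_force: [0.4, -0.5, -0.1]
width: 0.003
```

Run:
```python
from h import *
from station import manip
s=manip.sense();print(s["tool_pos"],s["wrist_force"])
im=manip.capture("side");cv2.imwrite("pics/s3z.png",cv2.resize(im[130:230,200:320,::-1],None,fx=6,fy=6,interpolation=cv2.INTER_CUBIC))
im=manip.capture("wrist");cv2.imwrite("pics/w3.png",im[:,:,::-1])
```

```text
[491.13846719 -18.59861603 125.28348291] [ 0.43910176 -0.46144009 -0.09241055]
```

View pics/s3z.png

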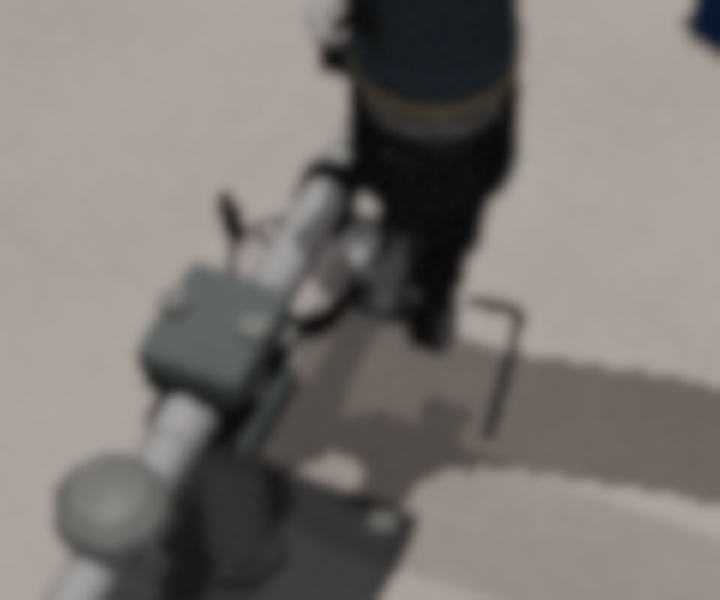

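View pics/w3.png

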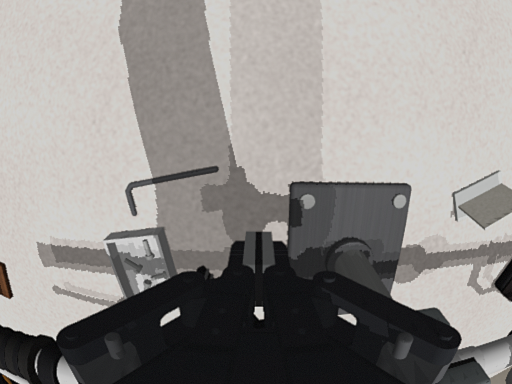

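servo_tool(targets=[[[0.08,-0.18,0],0],[[0.15,-0.37,0],0],[[0.23,-0.55,0],0],[[0.31,-0.74,0],0],[[0.31,-0.74,0],0]])

```text
clock: 5.02
tool_pos: [494.4, -26.6, 124.6]
tcp_rot: [0.33, 3.124, -0.0]
wrist_force: [-0.7, 0.8, -0.1]
width: 0.001
```

servo_tool(targets=[[[0.04,-0.09,0],0],[[0.08,-0.18,0],0],[[0.12,-0.28,0],0],[[0.16,-0.37,0],0],[[0.2,-0.46,0],0]])

```text
clock: 5.43
tool_pos: [496.1, -30.6, 124.3]
tcp_rot: [-0.329, -3.124, -0.0]
wrist_force: [0.1, -1.1, -0.2]
width: 0.0
```

servo_tool(targets=[[[0.04,-0.09,0],0],[[0.08,-0.18,0],0],[[0.12,-0.28,0],0],[[0.16,-0.37,0],0],[[0.16,-0.37,0],0]])

```text
clock: 5.85
tool_pos: [497.5, -34.1, 124.3]
tcp_rot: [-0.329, -3.124, -0.001]
wrist_force: [-1.4, 1.4, 0.5]
width: -0.002
```

servo_tool(targets=[[[0.04,-0.09,0],0],[[0.09,-0.18,0],0],[[0.14,-0.27,0],0],[[0.18,-0.35,0],0],[[0.18,-0.35,0],0]])

```text
clock: 6.27
tool_pos: [499.3, -38.0, 124.3]
tcp_rot: [-0.329, -3.124, 0.0]
wrist_force: [-1.8, 1.9, 2.5]
width: 0.0
```

servo_tool(targets=[[[0.04,-0.08,0],0],[[0.08,-0.16,0],0],[[0.12,-0.24,0],0],[[0.12,-0.24,0],0],[[0.12,-0.24,0],0]])

```text
clock: 6.68
tool_pos: [500.6, -40.3, 124.3]
tcp_rot: [-0.329, -3.124, 0.0]
wrist_force: [-1.1, 1.3, 1.6]
width: -0.003
```

servo_tool(targets=[[[0.04,-0.07,0],0],[[0.08,-0.14,0],0],[[0.12,-0.21,0],0],[[0.12,-0.21,0],0],[[0.12,-0.21,0],0]])

```text
clock: 7.1
tool_pos: [501.8, -42.4, 124.3]
tcp_rot: [-0.329, -3.124, 0.0]
wrist_force: [-1.8, 1.9, 2.0]
width: 0.003
```

servo_tool(targets=[[[0.05,-0.08,0],0],[[0.09,-0.15,0],0],[[0.12,-0.2,0],0],[[0.12,-0.2,0],0],[[0.12,-0.2,0],0]])

```text
clock: 7.52
tool_pos: [503.0, -44.4, 124.3]
tcp_rot: [-0.329, -3.124, 0.0]
wrist_force: [-3.0, 1.0, 1.1]
width: -0.0
```

servo_tool(targets=[[[0.04,-0.06,0],0],[[0.08,-0.12,0],0],[[0.12,-0.18,0],0],[[0.12,-0.18,0],0],[[0.12,-0.18,0],0]])

```text
clock: 7.93
tool_pos: [504.2, -46.2, 124.3]
tcp_rot: [-0.329, -3.124, 0.0]
wrist_force: [-3.8, 1.3, 1.6]
width: 0.001
```

servo_tool(targets=[[[0.04,-0.05,0],0],[[0.08,-0.1,0],0],[[0.12,-0.15,0],0],[[0.12,-0.15,0],0],[[0.12,-0.15,0],0]])

```text
clock: 8.35
tool_pos: [505.3, -47.6, 124.3]
tcp_rot: [-0.329, -3.124, -0.0]
wrist_force: [-4.1, 1.4, 1.7]
width: -0.001
```

Run:
```python
from h import *
from station import manip
s=manip.sense();print(s["tool_pos"],s["wrist_force"],s["torque"])
im=manip.capture("side");cv2.imwrite("pics/s4z.png",cv2.resize(im[130:230,200:320,::-1],None,fx=6,fy=6,interpolation=cv2.INTER_CUBIC))
im=manip.capture("top");cv2.imwrite("pics/t4z.png",cv2.resize(im[140:220,220:320,::-1],None,fx=6,fy=6,interpolation=cv2.INTER_CUBIC))
im=manip.capture("wrist");cv2.imwrite("pics/w4z.png",cv2.resize(im[200:330,150:350,::-1],None,fx=4,fy=4,interpolation=cv2.INTER_CUBIC))
for k in range(4):
    manip.capture("wrist");s=manip.sense();print(s["wrist_force"])
```

```text
[505.33391585 -47.63879686 124.28481845] [-4.11194621  1.40713295  1.73455673] [ 0.25742701  0.81838186 -0.02075718]
[-4.49281389  1.62593624  1.74906624]
[-3.72074114  1.07312955  1.60307185]
[-4.37386715  1.69504964  1.90897958]
[-4.23808425  1.76676155  0.91712114]
```

View pics/s4z.png

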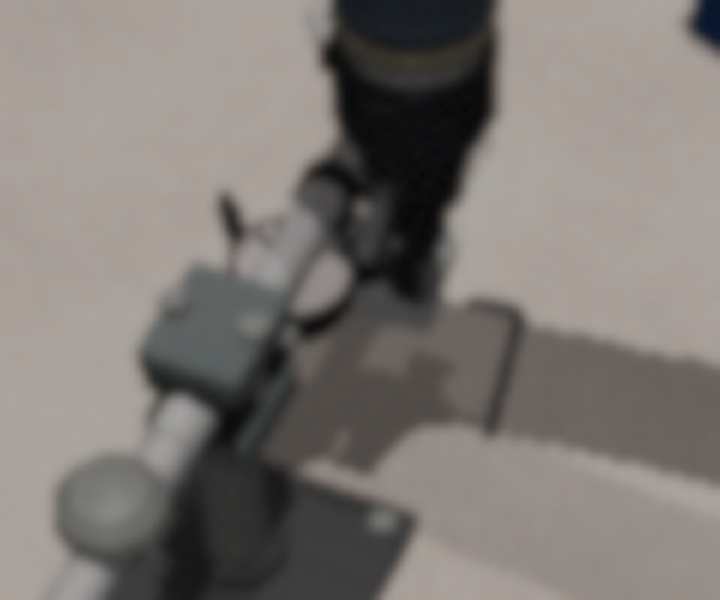

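View pics/t4z.png

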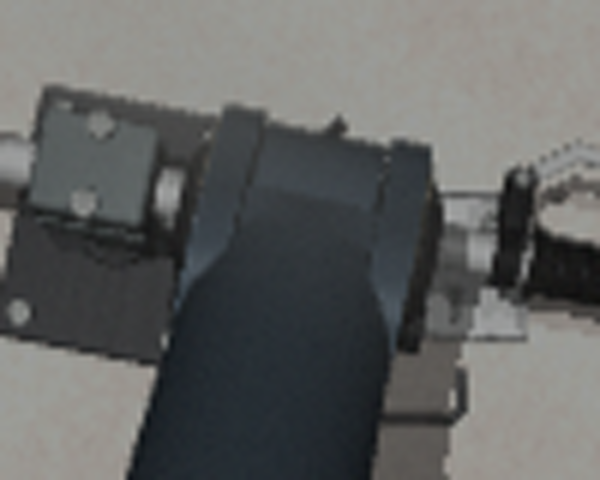

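View pics/w4z.png

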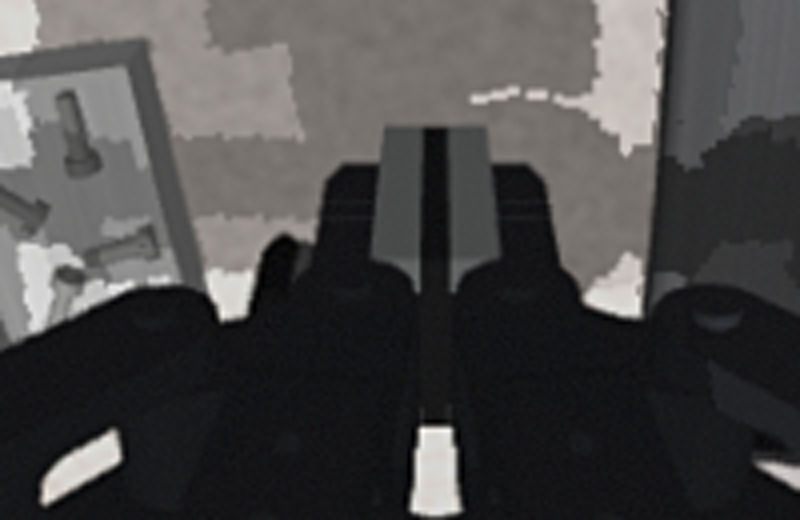

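servo_tool(targets=[[[0.02,-0.05,0],0],[[0.05,-0.1,0],0],[[0.08,-0.15,0],0],[[0.08,-0.15,0],0],[[0.08,-0.15,0],0]])

```text
clock: 9.12
tool_pos: [506.4, -49.2, 124.4]
tcp_rot: [0.329, 3.124, -0.0]
wrist_force: [-3.2, 1.0, 1.2]
width: 0.003
```

servo_tool(targets=[[[0.02,-0.05,0],0],[[0.05,-0.1,0],0],[[0.05,-0.1,0],0],[[0.05,-0.1,0],0],[[0.05,-0.1,0],0]])

```text
clock: 9.53
tool_pos: [506.8, -49.9, 124.4]
tcp_rot: [0.329, 3.124, 0.0]
wrist_force: [-3.6, 2.3, 1.5]
width: 0.002
```

servo_tool(targets=[[[0.03,-0.05,0],0],[[0.06,-0.1,0],0],[[0.06,-0.1,0],0],[[0.06,-0.1,0],0],[[0.06,-0.1,0],0]])

```text
clock: 9.95
tool_pos: [506.9, -50.2, 124.3]
tcp_rot: [-0.328, -3.123, -0.002]
wrist_force: [-5.3, 3.9, 2.7]
width: 0.002
```

servo_tool(targets=[[[0.03,-0.05,0],0],[[0.06,-0.1,0],0],[[0.06,-0.1,0],0],[[0.06,-0.1,0],0],[[0.06,-0.1,0],0]])

```text
clock: 10.37
tool_pos: [507.1, -50.5, 124.2]
tcp_rot: [-0.327, -3.122, -0.003]
wrist_force: [-6.4, 4.9, 4.9]
width: -0.001
```

servo_tool(targets=[[[-0.6,1.3,0],0],[[-1.3,2.6,0],0],[[-1.3,2.6,2],0],[[-1.3,2.6,6],0],[[-1.3,2.6,10],0]])

```text
clock: 10.78
tool_pos: [495.6, -26.7, 225.1]
tcp_rot: [0.329, 3.123, -0.003]
wrist_force: [0.4, 1.0, -0.2]
width: -0.002
```

servo_tool(targets=[[[3.5,-1.2,2],0],[[7.5,-2.5,4],0],[[11.5,-3.7,4],0],[[15.5,-4.9,4],0],[[17.2,-5.7,4],0]])

```text
clock: 11.2
tool_pos: [672.4, -84.4, 265.2]
tcp_rot: [0.327, 3.117, -0.003]
wrist_force: [-0.2, 0.8, 1.2]
width: 0.0
```

```bash
cat > look.py <<'E'
from h import *
from station import manip
import sys
n=sys.argv[1]
im=manip.capture("wrist")[:,:,::-1].copy();i=manip.camera_info("wrist");s=manip.sense();print(s["clock"],s["tool_pos"],s["wrist_force"])
cv2.imwrite(f"pics/{n}.png",im);pickle.dump(i,open(n+".pkl","wb"))
cv2.imwrite(f"pics/{n}z.png",ortho(im,i,150,480,640,-150,20,4))
cv2.imwrite(f"pics/{n}d.png",ortho(im,i,152,535,605,-70,20,8))
E
python3 look.py w5
```

```text
11.25 [674.16772299 -86.69832423 264.19803049] [ 3.23279977 -1.41812946  0.49264211]
```

View pics/w5d.png

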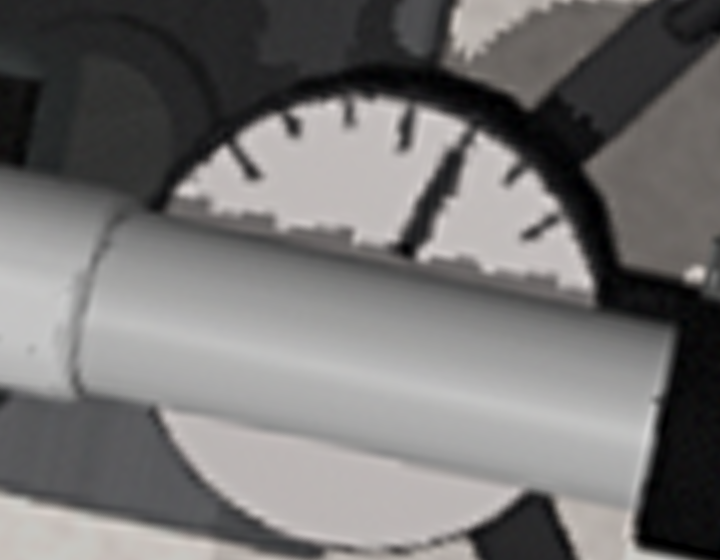

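servo_tool(targets=[[[-4,1.3,0],0],[[-8,2.6,0],0],[[-12,4,0],0],[[-15.5,5.2,0],0],[[-17.3,5.9,0],0]])

```text
clock: 11.67
tool_pos: [491.1, -23.7, 264.1]
tcp_rot: [0.328, 3.124, 0.002]
wrist_force: [-0.9, 0.7, -0.6]
width: 0.0
```

servo_tool(targets=[[[0,0,-4],0],[[0,0,-8],0],[[0,0,-12],0],[[0,0,-14],0],[[0,0,-14],0]])

```text
clock: 12.08
tool_pos: [491.8, -24.5, 120.8]
tcp_rot: [-0.329, -3.119, 0.004]
wrist_force: [0.0, -0.0, 0.1]
width: -0.006
```

servo_tool(targets=[[[0,0,0],0],[[0,0,0],0],[[0.1,-0.2,0],0],[[0.2,-0.4,0],0],[[0.2,-0.4,0],0]])

```text
clock: 12.5
tool_pos: [497.2, -28.6, 125.7]
tcp_rot: [0.33, 3.121, 0.001]
wrist_force: [0.3, -0.4, 0.6]
width: -0.003
```

servo_tool(targets=[[[0.12,-0.5,0],0],[[0.3,-0.95,0],0],[[0.55,-1.4,0],0],[[0.8,-1.8,0],0],[[0.8,-1.8,0],0]])

```text
clock: 12.92
tool_pos: [503.9, -46.4, 124.4]
tcp_rot: [-0.33, -3.123, -0.001]
wrist_force: [-1.7, 3.6, 1.7]
width: 0.001
```

servo_tool(targets=[[[0.06,-0.09,0],0],[[0.12,-0.18,0],0],[[0.18,-0.26,0],0],[[0.22,-0.32,0],0],[[0.22,-0.32,0],0]])

```text
clock: 13.33
tool_pos: [505.9, -49.5, 124.2]
tcp_rot: [-0.329, -3.124, 0.0]
wrist_force: [-2.4, 1.6, 2.3]
width: -0.002
```

servo_tool(targets=[[[-0.3,0.6,0],0],[[-0.6,1.2,0],0],[[-1,2.12,0],0],[[-1.02,2.12,0],0],[[-1.02,2.12,0],0]])

```text
clock: 13.75
tool_pos: [496.0, -27.3, 124.4]
tcp_rot: [0.326, 3.124, 0.0]
wrist_force: [0.1, -0.3, -0.1]
width: -0.001
```

servo_tool(targets=[[[0.12,-0.5,0],0],[[0.3,-0.95,0],0],[[0.55,-1.4,0],0],[[0.8,-1.8,0],0],[[0.8,-1.8,0],0]])

```text
clock: 14.17
tool_pos: [504.0, -46.8, 124.5]
tcp_rot: [-0.331, -3.123, -0.001]
wrist_force: [-1.5, 2.6, 2.0]
width: -0.002
```

servo_tool(targets=[[[0.06,-0.09,0],0],[[0.12,-0.18,0],0],[[0.18,-0.26,0],0],[[0.22,-0.33,0],0],[[0.22,-0.33,0],0]])

```text
clock: 14.58
tool_pos: [505.9, -49.7, 124.2]
tcp_rot: [-0.329, -3.124, 0.0]
wrist_force: [-2.3, 1.8, 1.8]
width: 0.002
```

servo_tool(targets=[[[-0.6,1.2,0],0],[[-1,2.12,0],0],[[-1,2.12,2],0],[[-1,2.12,6],0],[[-1,2.12,10],0]])

```text
clock: 15.0
tool_pos: [495.4, -28.3, 224.5]
tcp_rot: [-0.328, -3.122, 0.003]
wrist_force: [1.1, 0.7, 0.7]
width: -0.003
```

servo_tool(targets=[[[3.5,-1.2,2],0],[[7.5,-2.5,4],0],[[11.5,-3.7,4],0],[[15.5,-4.9,4],0],[[17.2,-5.7,4],0]])

```text
clock: 15.42
tool_pos: [672.3, -85.6, 264.4]
tcp_rot: [0.326, 3.12, -0.003]
wrist_force: [0.4, 1.0, 0.1]
width: -0.001
```

```bash
python3 look.py w6
```

```text
15.4667 [674.13881376 -87.8620496  263.4646247 ] [ 3.22521778 -1.25764811  1.16751601]
```

View pics/w6d.png

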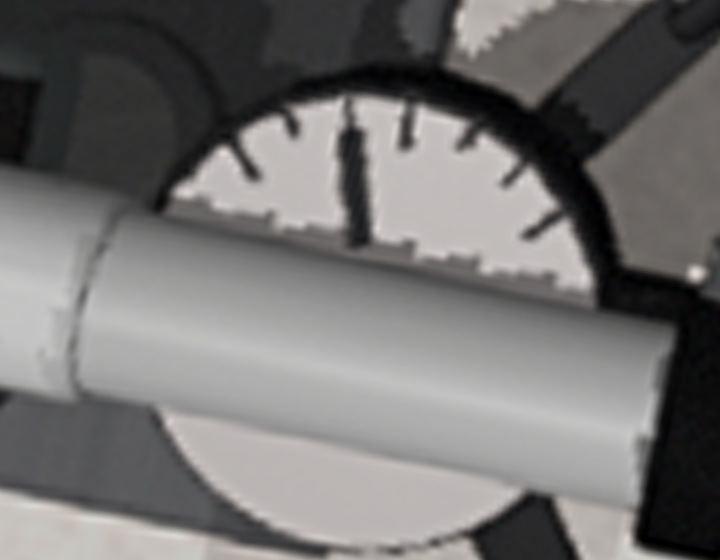

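servo_tool(targets=[[[-4,1.3,0],0],[[-8,2.6,0],0],[[-12,4,0],0],[[-15.5,5.2,0],0],[[-17.3,5.9,0],0]])

```text
clock: 15.88
tool_pos: [491.0, -25.3, 263.5]
tcp_rot: [-0.327, -3.122, -0.001]
wrist_force: [-0.5, 0.7, -0.2]
width: -0.002
```

servo_tool(targets=[[[0,0,-4],0],[[0,0,-8],0],[[0,0,-12],0],[[0,0,-14],0],[[0,0,-14],0]])

```text
clock: 16.3
tool_pos: [491.7, -26.1, 120.4]
tcp_rot: [-0.327, -3.116, 0.004]
wrist_force: [-0.7, -0.2, 0.4]
width: -0.003
```

servo_tool(targets=[[[0,0,0],0],[[0,0,0],0],[[0.1,-0.2,0],0],[[0.1,-0.2,0],0],[[0.1,-0.2,0],0]])

```text
clock: 16.72
tool_pos: [497.1, -28.4, 125.6]
tcp_rot: [0.329, 3.121, 0.001]
wrist_force: [0.2, 0.4, 0.1]
width: -0.0
```

servo_tool(targets=[[[0.12,-0.5,0],0],[[0.3,-0.95,0],0],[[0.55,-1.4,0],0],[[0.8,-1.8,0],0],[[0.8,-1.8,0],0]])

```text
clock: 17.13
tool_pos: [504.1, -46.5, 124.4]
tcp_rot: [-0.33, -3.123, -0.001]
wrist_force: [-1.6, 2.3, 1.4]
width: 0.0
```

servo_tool(targets=[[[0.06,-0.09,0],0],[[0.12,-0.18,0],0],[[0.18,-0.26,0],0],[[0.21,-0.32,0],0],[[0.21,-0.32,0],0]])

```text
clock: 17.55
tool_pos: [506.1, -49.7, 124.2]
tcp_rot: [-0.329, -3.124, 0.0]
wrist_force: [-3.0, 2.1, 2.8]
width: -0.004
```

servo_tool(targets=[[[-0.3,0.6,0],0],[[-0.6,1.2,0],0],[[-1.01,2.12,0],0],[[-1.01,2.12,0],0],[[-1.01,2.12,0],0]])

```text
clock: 17.97
tool_pos: [496.2, -27.4, 124.4]
tcp_rot: [0.326, 3.124, 0.0]
wrist_force: [-0.1, -0.0, 0.6]
width: -0.002
```

servo_tool(targets=[[[0.12,-0.5,0],0],[[0.3,-0.95,0],0],[[0.55,-1.4,0],0],[[0.8,-1.8,0],0],[[0.8,-1.8,0],0]])

```text
clock: 18.38
tool_pos: [504.2, -46.9, 124.4]
tcp_rot: [-0.331, -3.123, -0.001]
wrist_force: [-1.9, 3.3, 2.9]
width: -0.002
```

servo_tool(targets=[[[0.06,-0.09,0],0],[[0.12,-0.18,0],0],[[0.18,-0.26,0],0],[[0.21,-0.33,0],0],[[0.21,-0.33,0],0]])

```text
clock: 18.8
tool_pos: [506.2, -49.9, 124.3]
tcp_rot: [-0.33, -3.124, 0.0]
wrist_force: [-2.4, 1.4, 1.8]
width: -0.001
```

servo_tool(targets=[[[-0.6,1.2,0],0],[[-1,2.12,0],0],[[-1,2.12,2],0],[[-1,2.12,6],0],[[-1,2.12,10],0]])

```text
clock: 19.22
tool_pos: [495.4, -28.3, 224.4]
tcp_rot: [-0.328, -3.122, 0.003]
wrist_force: [0.9, 0.8, -0.4]
width: 0.002
```

servo_tool(targets=[[[3.5,-1.2,2],0],[[7.5,-2.5,4],0],[[11.5,-3.7,4],0],[[15.5,-4.9,4],0],[[17.2,-5.7,4],0]])

```text
clock: 19.63
tool_pos: [672.3, -85.6, 264.4]
tcp_rot: [0.326, 3.121, -0.002]
wrist_force: [0.8, -0.1, 0.6]
width: -0.004
```

```bash
python3 look.py w7
```

```text
19.6833 [674.13047033 -87.84826944 263.49209195] [ 3.23585953 -2.10339796  0.86473737]
```

View pics/w7z.png

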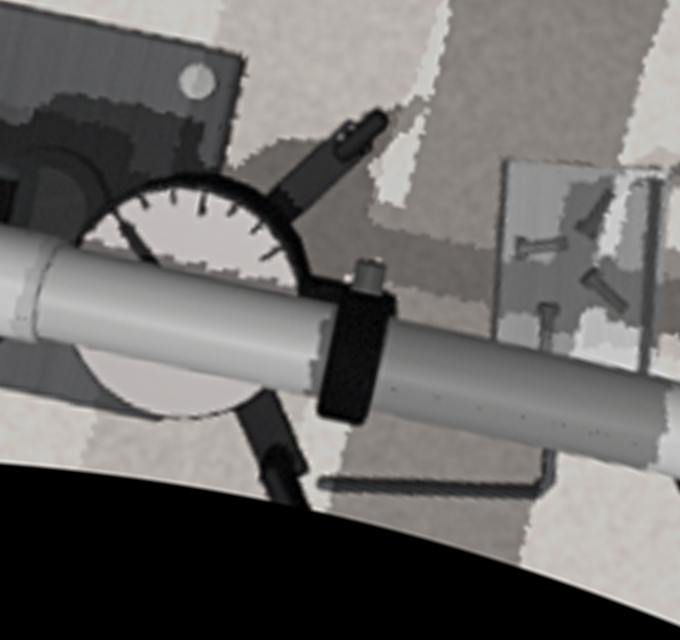

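servo_tool(targets=[[[-1.8,2,0],0],[[-3.6,4.1,0],0],[[-3.6,4.1,-3],0],[[-3.6,4.1,-6],0],[[-3.6,4.1,-9],0]])

```text
clock: 20.1
tool_pos: [632.4, -43.5, 173.9]
tcp_rot: [0.326, 3.122, -0.0]
wrist_force: [0.6, -0.3, 0.4]
width: 0.004
```

servo_tool(targets=[[[0,0,-1.5],0],[[0,0,-3],0],[[0,0,-4],0],[[0,0,-4.8],0],[[0,0,-4.8],0]])

```text
clock: 20.52
tool_pos: [631.4, -44.1, 124.8]
tcp_rot: [-0.328, -3.122, 0.001]
wrist_force: [-0.3, 0.2, 0.1]
width: 0.001
```

servo_tool(targets=[[[-0.1,-0.1,0],0],[[-0.2,-0.2,0],0],[[-0.3,-0.3,0],0],[[-0.4,-0.4,0],0],[[-0.4,-0.4,0],0]])

```text
clock: 20.93
tool_pos: [628.3, -48.8, 127.0]
tcp_rot: [0.33, 3.123, 0.0]
wrist_force: [0.2, 0.2, 1.0]
width: 0.003
```

```bash
python3 look.py w8;python3 - <<'E'
from h import *
from station import manip
im=manip.capture("side");cv2.imwrite("pics/s8z.png",cv2.resize(im[120:220,190:310,::-1],None,fx=6,fy=6,interpolation=cv2.INTER_CUBIC))
E
```

```text
20.9833 [628.31324328 -48.53407472 126.87848104] [-0.7653897  -0.06648065  0.463832  ]
```

View pics/w8.png

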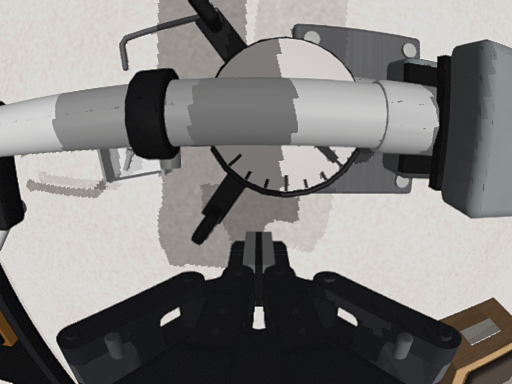

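View pics/s8z.png

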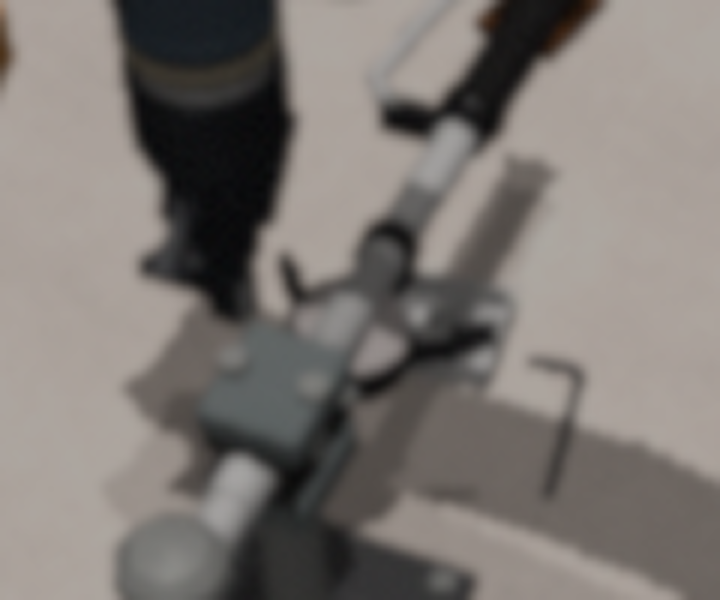

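servo_tool(targets=[[[-0.1,-0.1,0],0],[[-0.2,-0.2,0],0],[[-0.3,-0.3,0],0],[[-0.4,-0.4,0],0],[[-0.5,-0.47,0],0]])

```text
clock: 21.45
tool_pos: [623.1, -53.2, 126.3]
tcp_rot: [-0.329, -3.124, 0.0]
wrist_force: [-0.9, 0.4, 0.0]
width: -0.002
```

servo_tool(targets=[[[-0.08,-0.07,0],0],[[-0.15,-0.14,0],0],[[-0.22,-0.21,0],0],[[-0.29,-0.27,0],0],[[-0.29,-0.27,0],0]])

```text
clock: 21.87
tool_pos: [620.2, -55.9, 126.4]
tcp_rot: [-0.329, -3.124, -0.0]
wrist_force: [0.8, -0.4, -0.8]
width: 0.004
```

servo_tool(targets=[[[-0.08,-0.07,0],0],[[-0.15,-0.14,0],0],[[-0.22,-0.21,0],0],[[-0.29,-0.27,0],0],[[-0.29,-0.27,0],0]])

```text
clock: 22.28
tool_pos: [617.7, -58.1, 126.4]
tcp_rot: [0.329, 3.124, 0.001]
wrist_force: [0.8, 1.8, -1.1]
width: -0.003
```

servo_tool(targets=[[[-0.08,-0.07,0],0],[[-0.15,-0.13,0],0],[[-0.22,-0.19,0],0],[[-0.3,-0.26,0],0],[[-0.3,-0.26,0],0]])

```text
clock: 22.7
tool_pos: [614.4, -61.2, 126.4]
tcp_rot: [0.329, 3.124, 0.0]
wrist_force: [2.2, 0.8, -1.1]
width: -0.002
```

```bash
python3 look.py w9
```

```text
22.75 [614.4126354  -61.12089176 126.35706072] [ 1.51571929  0.80093896 -1.5140134 ]
```

View pics/w9.png

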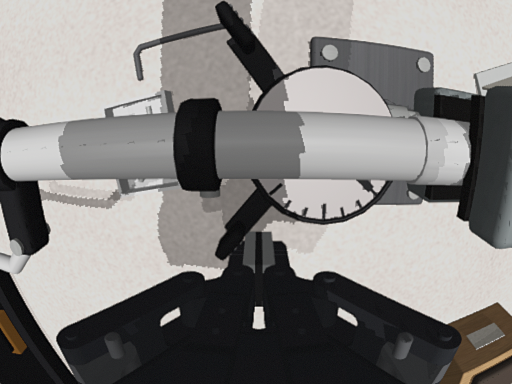

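servo_tool(targets=[[[-0.08,-0.06,0],0],[[-0.16,-0.12,0],0],[[-0.24,-0.18,0],0],[[-0.32,-0.24,0],0],[[-0.32,-0.24,0],0]])

```text
clock: 23.17
tool_pos: [611.5, -63.5, 126.4]
tcp_rot: [0.329, 3.123, 0.0]
wrist_force: [2.6, 0.4, -3.1]
width: 0.002
```

servo_tool(targets=[[[-0.08,-0.06,0],0],[[-0.16,-0.11,0],0],[[-0.25,-0.17,0],0],[[-0.25,-0.17,0],0],[[-0.25,-0.17,0],0]])

```text
clock: 23.58
tool_pos: [609.5, -64.9, 126.5]
tcp_rot: [0.329, 3.123, 0.0]
wrist_force: [5.4, 2.0, -3.9]
width: 0.0
```

servo_tool(targets=[[[-0.08,-0.05,0],0],[[-0.17,-0.1,0],0],[[-0.17,-0.1,0],0],[[-0.17,-0.1,0],0],[[-0.17,-0.1,0],0]])

```text
clock: 24.0
tool_pos: [607.8, -66.0, 126.5]
tcp_rot: [0.328, 3.123, 0.0]
wrist_force: [5.5, 0.5, -3.0]
width: 0.0
```

servo_tool(targets=[[[-0.07,-0.04,0],0],[[-0.14,-0.08,0],0],[[-0.14,-0.08,0],0],[[-0.14,-0.08,0],0],[[-0.14,-0.08,0],0]])

```text
clock: 24.42
tool_pos: [606.1, -67.0, 126.4]
tcp_rot: [0.329, 3.123, -0.0]
wrist_force: [3.9, 0.3, -3.0]
width: 0.0
```

servo_tool(targets=[[[-0.06,-0.04,0],0],[[-0.12,-0.08,0],0],[[-0.12,-0.08,0],0],[[-0.12,-0.08,0],0],[[-0.12,-0.08,0],0]])

```text
clock: 24.83
tool_pos: [604.4, -68.0, 126.4]
tcp_rot: [-0.329, -3.124, 0.0]
wrist_force: [3.8, 0.5, -2.5]
width: -0.001
```

```bash
python3 look.py w10
```

```text
24.8833 [604.23428253 -67.92077577 126.36977082] [ 2.31054665  0.0026106  -0.91020426]
```

View pics/w10.png

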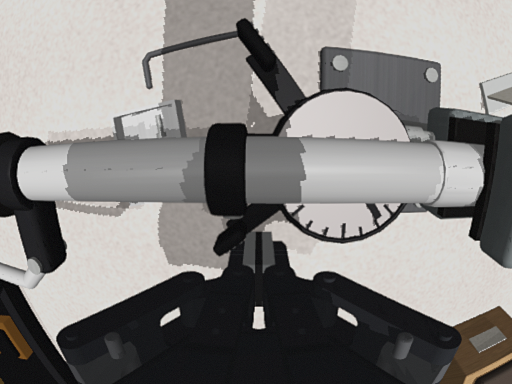

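View pics/w10d.png

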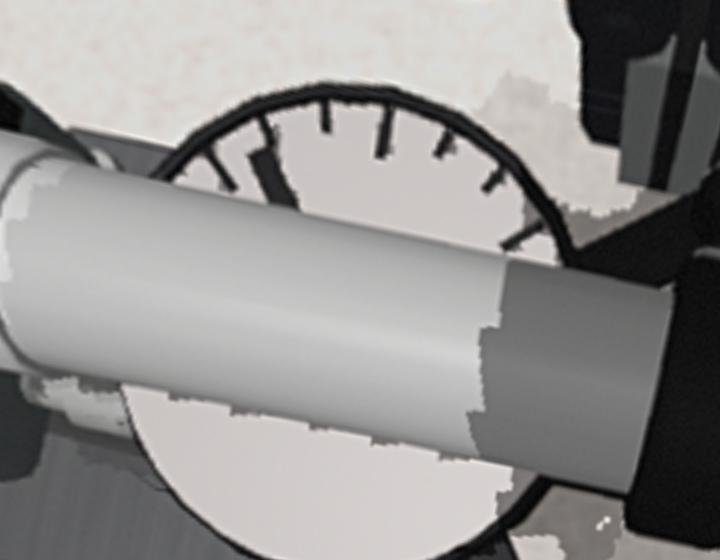

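servo_tool(targets=[[[0.6,0.4,0],0],[[1.2,0.85,0],0],[[1.77,1.48,0],0],[[1.77,1.48,0],0],[[1.77,1.48,0],0]])

```text
clock: 25.3
tool_pos: [622.0, -52.0, 125.9]
tcp_rot: [-0.326, -3.123, 0.0]
wrist_force: [-0.4, -0.7, 0.5]
width: 0.004
```

```bash
python3 look.py w11
```

```text
25.35 [621.69883183 -52.56558083 125.9525406 ] [-0.28854247 -0.02264099  0.25416285]
```

View pics/w11.png

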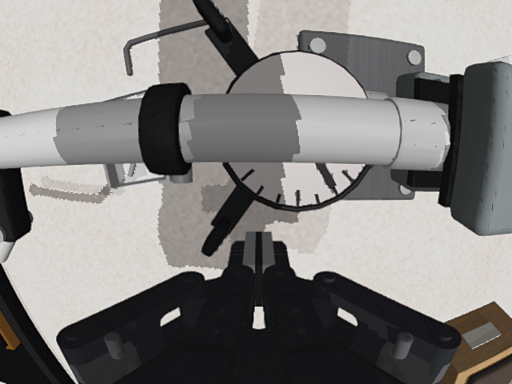

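servo_tool(targets=[[[0,0,0],0],[[0,0,0],0],[[0,0,0],0],[[0,0,0],0],[[0,0,0],0]])

```text
clock: 25.77
tool_pos: [622.0, -53.0, 126.4]
tcp_rot: [-0.329, -3.124, -0.0]
wrist_force: [-0.1, 0.5, 0.1]
width: 0.001
```

servo_tool(targets=[[[-0.35,-0.4,0],0],[[-0.76,-0.82,0],0],[[-1.05,-1.05,0],0],[[-1.25,-1.19,0],0],[[-1.4,-1.29,0],0]])

```text
clock: 26.18
tool_pos: [609.0, -65.3, 126.4]
tcp_rot: [0.328, 3.122, 0.001]
wrist_force: [4.1, 3.7, -4.1]
width: 0.002
```

servo_tool(targets=[[[-0.1,-0.05,0],0],[[-0.19,-0.1,0],0],[[-0.28,-0.15,0],0],[[-0.35,-0.18,0],0],[[-0.35,-0.18,0],0]])

```text
clock: 26.6
tool_pos: [605.2, -67.6, 126.4]
tcp_rot: [0.329, 3.123, -0.0]
wrist_force: [4.8, 0.5, -3.3]
width: -0.007
```

```bash
python3 look.py w12
```

```text
26.65 [605.11596445 -67.66286281 126.41491842] [ 5.1062753   1.75651179 -3.47510304]
```

View pics/w12d.png

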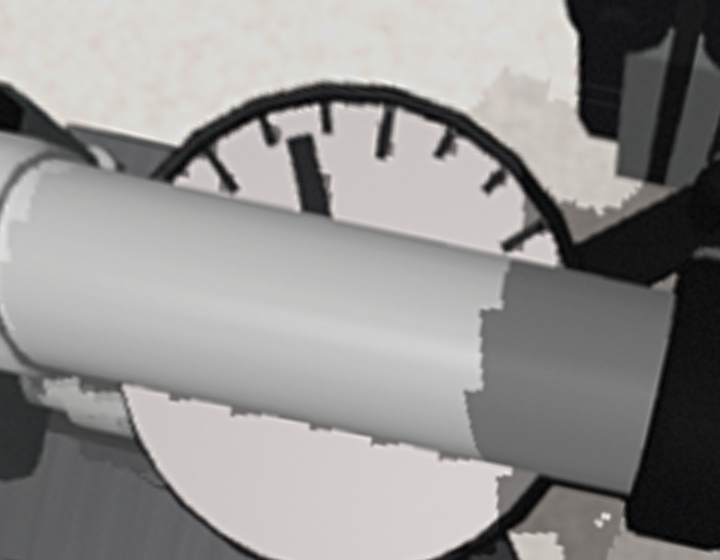

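servo_tool(targets=[[[-0.02,-0.01,0],0],[[-0.04,-0.02,0],0],[[-0.06,-0.03,0],0],[[-0.06,-0.03,0],0],[[-0.06,-0.03,0],0]])

```text
clock: 27.07
tool_pos: [604.0, -68.1, 126.3]
tcp_rot: [-0.329, -3.124, 0.0]
wrist_force: [3.8, 0.4, -2.2]
width: 0.0
```

```bash
python3 look.py w13
```

```text
27.1167 [603.96508829 -68.09991673 126.38365069] [ 4.22483959  0.54158412 -1.804288  ]
```

View pics/w13d.png

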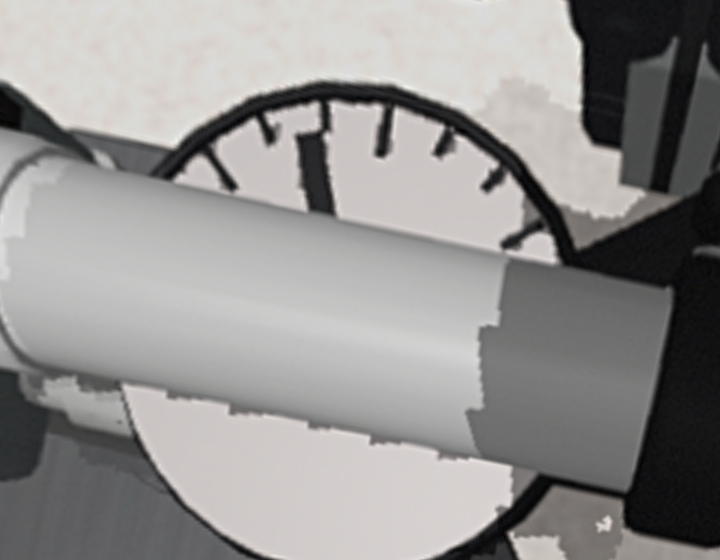

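servo_tool(targets=[[[0.6,0.4,0],0],[[1.2,0.85,0],0],[[1.8,1.5,0],0],[[1.8,1.5,0],0],[[1.8,1.5,0],0]])

```text
clock: 27.53
tool_pos: [622.1, -52.1, 126.1]
tcp_rot: [-0.326, -3.123, 0.0]
wrist_force: [-0.6, 0.2, -0.7]
width: 0.003
```

```bash
python3 look.py w14
```

```text
27.5833 [621.71193735 -52.67276976 126.0673896 ] [-1.06424013  0.04005602  0.85919026]
```

View pics/w14d.png

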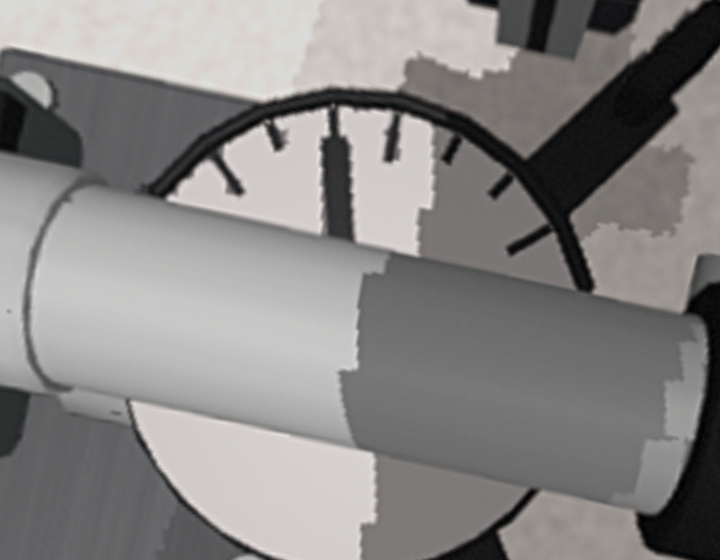

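servo_tool(targets=[[[0,0,0],0],[[0,0,0],0],[[0,0,0],0],[[0,0,0],0],[[0,0,0],0]])

```text
clock: 28.0
tool_pos: [621.9, -53.0, 126.4]
tcp_rot: [-0.329, -3.124, -0.0]
wrist_force: [0.5, 0.4, -0.0]
width: -0.002
```

servo_tool(targets=[[[-0.35,-0.4,0],0],[[-0.76,-0.82,0],0],[[-1.05,-1.05,0],0],[[-1.25,-1.19,0],0],[[-1.4,-1.29,0],0]])

```text
clock: 28.42
tool_pos: [609.0, -65.2, 126.5]
tcp_rot: [0.328, 3.122, 0.002]
wrist_force: [4.9, 1.8, -3.9]
width: -0.001
```

servo_tool(targets=[[[-0.1,-0.05,0],0],[[-0.19,-0.1,0],0],[[-0.28,-0.15,0],0],[[-0.35,-0.18,0],0],[[-0.35,-0.18,0],0]])

```text
clock: 28.83
tool_pos: [604.6, -67.9, 126.4]
tcp_rot: [0.329, 3.124, -0.0]
wrist_force: [3.6, 0.1, -2.0]
width: -0.004
```

servo_tool(targets=[[[-0.02,-0.01,0],0],[[-0.04,-0.02,0],0],[[-0.06,-0.03,0],0],[[-0.06,-0.03,0],0],[[-0.06,-0.03,0],0]])

```text
clock: 29.25
tool_pos: [603.9, -68.1, 126.4]
tcp_rot: [0.329, 3.124, -0.0]
wrist_force: [3.4, 0.2, -2.6]
width: -0.003
```

```bash
python3 look.py w15
```

```text
29.3 [603.90043021 -68.08873503 126.37054898] [ 3.25955454  0.0134475  -3.59103554]
```

View pics/w15d.png

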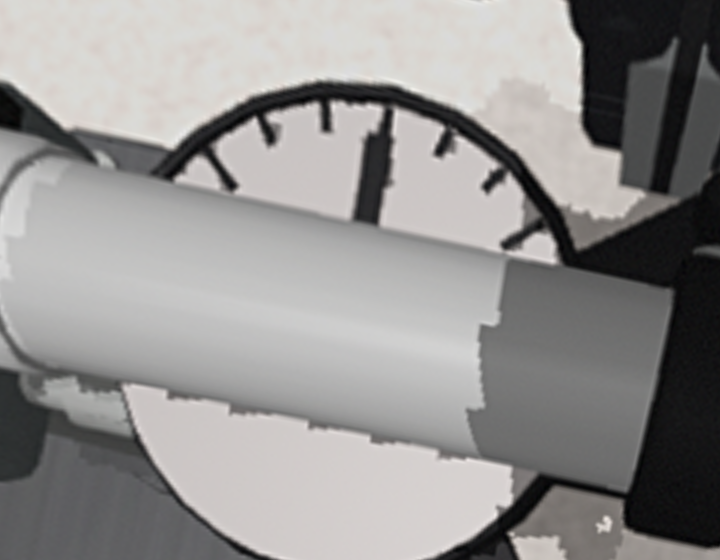

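Now in fourth. I'll back off, raise the arm clear and check.

servo_tool(targets=[[[0.6,0.4,0],0],[[1.2,0.85,0],0],[[1.8,1.5,0],0],[[2.5,2.2,0],0],[[2.8,2.4,0],0]])

```text
clock: 29.72
tool_pos: [633.0, -41.5, 126.1]
tcp_rot: [-0.325, -3.124, -0.001]
wrist_force: [0.9, -0.7, -1.2]
width: 0.003
```

servo_tool(targets=[[[0,0,3],0],[[0,0,6],0],[[0,0,9],0],[[0.5,0,12],0],[[1,0,13],0]])

```text
clock: 30.13
tool_pos: [644.1, -44.2, 261.4]
tcp_rot: [0.328, 3.117, 0.001]
wrist_force: [1.4, 0.4, 0.3]
width: -0.001
```

servo_tool(targets=[[[1,0,0],0],[[2,-1,0],0],[[2,-1,0],0],[[2,-1,0],0],[[2,-1,0],0]])

```text
clock: 30.55
tool_pos: [661.3, -53.6, 255.5]
tcp_rot: [-0.329, -3.122, -0.0]
wrist_force: [0.4, 0.5, 0.5]
width: 0.002
```

```bash
python3 look.py w16
python3 - <<'E'
from h import *
from station import manip
im=manip.capture("top");cv2.imwrite("pics/t16.png",im[:,:,::-1])
E
```

```text
30.6 [661.26515493 -53.38577036 255.6417018 ] [0.15864732 0.25985088 0.22009088]
```

View pics/w16d.png

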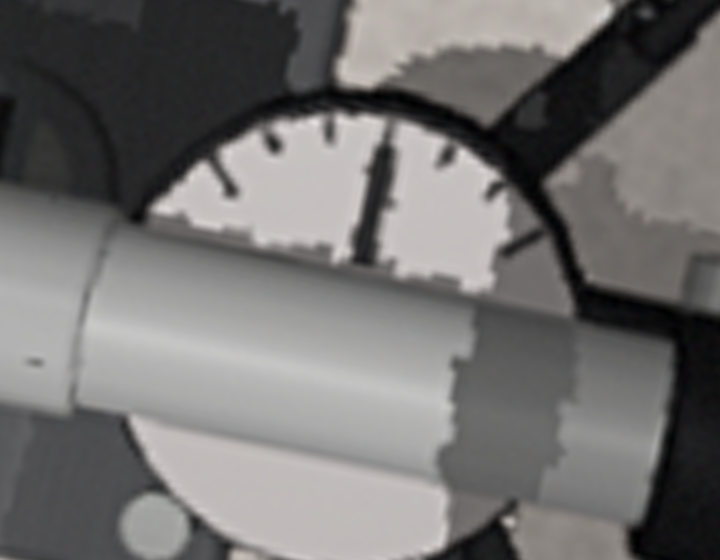

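View pics/w16.png

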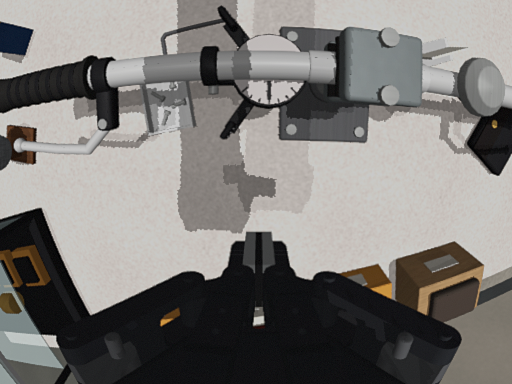

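The needle points at the fourth mark, both levers are back at rest and the arm is clear, so I'm handing in.

```bash
python3 -c "
from station import manip
print(manip.hand_in())"
```

```text
the job is handed in; nothing more can be done
None
```

The shifter is in fourth gear and I handed the job in at about 31 s, with both levers back at rest and the arm clear of the bar.

- **Up to seventh:** five single pushes of the thumb lever. I checked the dial in the wrist camera at third, fifth and seventh. Fourth and sixth I took only from the drop in force at the click.
- **Back down:** three release clicks to sixth, fifth and fourth. I looked at the needle after each click. In sixth and fifth I let the lever spring back and the shifter rest for about 0.9 s before the next push.
- **Last check:** the final wrist picture shows the needle on the fourth mark. The wrist force is only noise (under 0.5 N). The key and tray look where they were.

Some things did not go cleanly or were left unchecked:

- **Start reading:** the needle first read about halfway between second and third, and the first push brought it exactly to third. I never explained that reading.
- **First push too far:** while feeling for the click, I ran the thumb lever into its stop. The wrist force reached about 9.4 N, under the 14 N limit, and I stopped there.
- **Second release push:** this one stopped just short of its click, with the needle halfway between sixth and fifth. I finished it with a further 0.7 mm.
- **Bench objects:** I did not measure each object's final position. I only checked what shows in the pictures.

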